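# Pack the touch-up kit tray

## Robot

A 7-joint arm with a two-finger parallel gripper is mounted at the origin on a cart in front of the work surface, level with it; the furniture and walls round the work are solid. World frame = base frame: x ahead of the robot, y to its left, z up, the work surface at z = 0. Lengths are in m, angles in rad, forces in N, time in s.
With the tool pointing down it reaches from about 0.4 to 0.9 m from the base axis. Payload 5.6 kg.
Tool frame: the origin (TCP) lies on the centre line of the jaws, within the pads' length; the fingertips stand 25 mm ahead of it and the grasp point (between the pads) lies 6 mm ahead of it; z points along the fingers, y is the line along which they close (so a half turn about z gives the same grasp; the last joint's range is limited). The gripper opens to 92 mm and grips with 3 to 60 N. Pads are 20 mm wide; open, the fingers measure 128 mm over their backs; the gripper's body (75 mm by 189 mm) begins 69 mm behind the grasp point.
Start: joints at [1.079, 0.468, -0.012, 1.603, 0.006, 1.071, -0.056], TCP at [0.282, -0.586, 0.24] pointing down, gripper open.
Joint ranges: [-2.53, 2.53], [-0.31, 2.02], [-1.57, 1.55], [0.28, 2.44], [-1.29, 4.43], [0.15, 1.84], [-2.92, 2.92]. Speed limits (rad/s): [2.57, 2.57, 3.14, 3.14, 3.14, 3.14, 3.14].

## Interface

Orientations are given as a unit quaternion [x, y, z, w].
In Python, from bench import r gives the robot as it stands.
- The arm moves only by the tool send_rows, never from a script. Its argument "moves" is a list of rows, each a list of 4 numbers: the shift along the tool's x, y, z in cm, then the turn about the tool's z in rad. A call has 1 to 12 rows; each row shifts and turns the commanded pose from where the row before left it, along the tool's axes as they then stand; what a row does not reach is not made up. A row lasts 1/8 s, in which the tool goes at most 62.5 mm and 10.7 degrees, less where a joint would pass 70% of its speed; a pose out of reach is approached as far as the arm can. A call is refused whole if a number of a shift passes 6.25 or a number of a turn 0.188, either way. A call with a gripper value outside its range is refused whole. "gripper" is the opening, from 0 (shut) to 1 (fully open), set as the call begins (left out, the last holds). The fingers move at their own pace and stop on an object; the grip force is fixed at half the most. Time passes only in rows, so rows that do not move let the fingers close. It gives the time, the measured TCP pose, the force, the opening and the grip force at its end, in the units of the state.
- r.observe(): the state, without advancing time (a new reading comes with each control period).
- r.grab_frame(name): name is "side" or "top" or "wrist"; returns the picture (480x640x3 uint8, blue, green, red); there is no depth.
- r.camera_model(name): a dict with "mtx" (3x3 intrinsics, pixels), "position" and "orientation" of the camera in the world; the wrist camera has in their place "hand_eye" (4x4, takes a point from camera to tool coordinates, whose origin is the TCP and whose axes are the flange's). Camera axes: x right, y down, z forward; pixel columns grow to the right and rows downward; lengths in m; the calibration is good to about 2 mm. A picture is of the moment at which its call begins: read the wrist's pose just before it. camera_model takes no time and is no camera call.
- r.finish_job(): hands the job in; it is judged then, once.
Trained networks look in the newest picture that a camera, given by its name, has taken for a name from the list of things; names that differ only in an ending like _2 or _b are one class to them, and where a whole thing is asked for, a point or a joint stands for the part that bears it (a point fixed in the world has none). Each returns a list of dicts, best first, with "conf" (0 to 1); they miss things now and then, are a little off and sometimes report something else, mostly with a low value. They report only what shows in the picture. A call takes as long as a camera call. They do not tell look-alikes from the thing itself.
- r.find_in(camera, name): "position" ([row, column] in pixels, amid what is visible of it).
- r.landmark_of(camera, name): "position" ([row, column] in pixels: a listed point, or the origin of a listed thing).
The state is a dict: "t": time; "joints": joint angles; "joint_velocities": joint speeds; "tau": joint torques, N m; "ee_pos": TCP position; "ee_rot": TCP orientation; "wrist_force": force on the tool from outside, world axes, zero at the start; "ft_torque": the same for the moment, N m; "gripper_width": opening from 0.0 (shut) to 1.0 (fully open); "grip_force": force on a finger pad.
Only numpy, scipy, OpenCV 4.12 (cv2) and the standard library are available. Lean on these libraries where they do the work, as an engineer would, in place of code of your own. Each camera call takes 0.05 s, during which the arm holds its last target. There are 200 camera calls.

## Task

Pack the touch-up kit on the grey tray: stand the orange-red sample jar in the orange-red well, the blue jar in the blue well and the brass air cap, the way up it lies now, in the shallow brass well, and lay the blue-capped marker flat in the long black pen rest, each at rest on the floor of its place. Set them down rather than dropping them. The white jar and the black-capped marker do not belong to the kit: leave them where they are.

Things in the scene. Friction and masses are not known exactly. Their poses are not given: they have to be found in the camera images.
- jar_orange: Goes into the orange-red well. Closed sample jar, orange-red body, flat black lid (does not turn) with a round orange-red colour dab 32 mm across on top. 56 mm high; lid 50 in diameter (top 12 mm), body 47. Loose, about 0.09 kg, upright on the bench. Origin at the centre of its underside, z up its axis.
- jar_blue: Goes into the blue well. Closed sample jar, blue body, flat black lid (does not turn) with a round blue colour dab 32 mm across on top. 56 mm high; lid 50 in diameter (top 12 mm), body 47. Loose, about 0.09 kg, upright on the bench. Origin at the centre of its underside, z up its axis.
- jar_white: Look-alike: stays where it is. Closed sample jar, white body, flat black lid (does not turn) with a round white colour dab 32 mm across on top. 56 mm high; lid 50 in diameter (top 12 mm), body 47. Loose, about 0.09 kg, upright on the bench. Origin at the centre of its underside, z up its axis.
- air_cap: brass air cap of a spray gun, a low round disc 38 in diameter, 16 high, lying flat on the bench. Loose, about 0.04 kg. Origin at the centre of its underside, z up its axis. Goes into the shallow brass well.
- marker_blue: felt marker, white barrel with a blue cap and end, lying flat on the bench; 12 thick and wide, 138 long. Loose, about 0.014 kg, does not roll. Origin at the centre of its underside; its length runs along its y axis, its z is up. Goes into the pen rest, either way round.
- marker_black: felt marker, white barrel with a black cap and end, lying flat on the bench; 17 thick and wide, 138 long. Loose, about 0.014 kg, does not roll. Origin at the centre of its underside; its length runs along its y axis, its z is up. Look-alike: stays where it is.
- well_orange: For the orange-red jar. Fixed round well on the kit tray: ring of orange-red colour on a black square tile 86 x 86 mm. Ring inner diameter 66, outer 74, rim 18 above the well floor; the floor is 6 above the origin (centre of the tile underside). z up; x across the tray, y along it. Three tiles in a row along y, 92 apart, in any order; the pen rest lies parallel, 92 away on the -x side.
- well_blue: For the blue jar. Fixed round well on the kit tray: ring of blue colour on a black square tile 86 x 86 mm. Ring inner diameter 66, outer 74, rim 18 above the well floor; the floor is 6 above the origin (centre of the tile underside). z up; x across the tray, y along it. Three tiles in a row along y, 92 apart, in any order; the pen rest lies parallel, 92 away on the -x side.
- well_brass: For the air cap. Fixed round well on the kit tray: ring of brass colour on a black square tile 86 x 86 mm. Ring inner diameter 58, outer 66, rim 4 above the well floor; the floor is 6 above the origin (centre of the tile underside). z up; x across the tray, y along it. Three tiles in a row along y, 92 apart, in any order; the pen rest lies parallel, 92 away on the -x side.
- pen_rest: Fixed long black pen rest on the kit tray: plate 44 x 174 mm with a U-shaped cradle at each end (walls 4 thick, 10 high above its floor), inside 32 wide, 162 long; the middle 82 has no side walls. Origin at the centre of its underside, its floor 4 above that; z up, length along y, wells on its +x side. The tray: a fixed grey plate 184 x 292, rim 10 above the bench, top 6.
Mind the look-alikes: they are no part of the job. What is shaped like the marker_blue but green is not meant.

How it is judged:
By the outcome, as a careful person would: the job done as asked, in the order asked, and still so for the second after the job is handed in, with the robot touching nothing.
It also fails if it takes over 115 s, if anything falls off the work surface, if the arm or the gripper's body presses on something with over 40 N, if the wrist force passes 120 N, or if a joint passes its speed limit or range.

## Working session

There is one attempt and no reset: what is moved stays moved. The work goes in short steps, Python scripts to look and compute and a tool call to move; the robot and the scene stay as the last step left them, time stands still between calls to the robot, and variables do not carry over. Pictures are saved under pics/ and viewed, at most 14 in all, crops included, and the job is handed in when it is done.

Besides the shell and the picture viewer there is one more tool, called after ">>>" in YAML: its name, and indented under it one key for each argument. send_rows: Moves the arm, as the interface text tells. Its arguments: {"type":"object","properties":{"moves":{"type":"array","items":{"type":"array","items":{"type":"number"}}},"gripper":{"type":"number"}},"required":["moves"]}

```bash
ls; mkdir -p pics
python3 - <<'E'
from bench import r
import cv2,numpy as np
s=r.observe();print(s)
for c in("top","side"):
    cv2.imwrite(f"pics/{c}0.png",r.grab_frame(c)); m=r.camera_model(c);print(c,m)
    for n in "jar_orange jar_blue jar_white air_cap marker_blue marker_black well_orange well_blue well_brass pen_rest".split():
        print(n,[(np.round(d["position"]).tolist(),round(d["conf"],2)) for d in r.landmark_of(c,n)][:5])
print(r.camera_model("wrist"))
E
```

```text
pics
{'t': 0.0, 'joints': array([ 1.07901786,  0.46834581, -0.01162246,  1.6036085 ,  0.00598811,
        1.07141086, -0.05630935]), 'joint_velocities': array([-4.69649327e-05, -8.63266070e-04, -1.85043481e-03, -1.52304693e-04,
        2.72702204e-04,  7.84220579e-04, -3.16364283e-04]), 'tau': array([-5.90912987e-04, -5.20578432e+01, -1.18620702e-02, -2.43751734e+01,
       -5.64526522e-02,  1.71712943e-02,  1.70552398e-04]), 'ee_pos': array([ 0.28173262, -0.5851746 ,  0.23866694]), 'ee_rot': array([ 9.74936672e-01,  2.22480853e-01, -2.43279576e-04, -8.34136519e-04]), 'wrist_force': array([ 0.38590094, -0.59896856, -0.36296112]), 'ft_torque': array([-0.01410896,  0.01512163, -0.02684569]), 'grip_force': 0.0, 'gripper_width': 0.9986308715590865}
top {'mtx': array([[463.52317501,   0.        , 320.91573411],
       [  0.        , 463.52317501, 237.96414858],
       [  0.        ,   0.        ,   1.        ]]), 'position': array([ 0.41122033, -0.13790475,  1.40812869]), 'orientation': array([ 0.70883345, -0.70472124,  0.01807471, -0.02442152])}
jar_orange [([246.0, 309.0], 0.78)]
jar_bl
[... 909 characters left out ...]
[387.0, 341.0], 0.66), ([304.0, 325.0], 0.6), ([326.0, 373.0], 0.56)]
marker_black [([279.0, 312.0], 0.52)]
well_orange [([229.0, 288.0], 0.41)]
well_blue []
well_brass []
pen_rest []
{'mtx': array([[339.4612873 ,   0.        , 317.8871818 ],
       [  0.        , 339.4612873 , 242.29631948],
       [  0.        ,   0.        ,   1.        ]]), 'hand_eye': array([[ 2.49978217e-04, -9.57820032e-01, -2.87368621e-01,
         8.18660139e-02],
       [ 9.99999967e-01,  2.58507409e-04,  8.26337483e-06,
        -5.76046999e-04],
       [ 6.63720915e-05, -2.87368613e-01,  9.57820064e-01,
        -1.44425186e-01],
       [ 0.00000000e+00,  0.00000000e+00,  0.00000000e+00,
         1.00000000e+00]])}
```

Run:
```python
import cv2
a=cv2.imread("pics/top0.png")[140:330,140:520];cv2.imwrite("pics/top0c.png",cv2.resize(a,None,fx=2.1,fy=2.1,interpolation=cv2.INTER_CUBIC))
```

```text
(no output)
```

View pics/top0c.png

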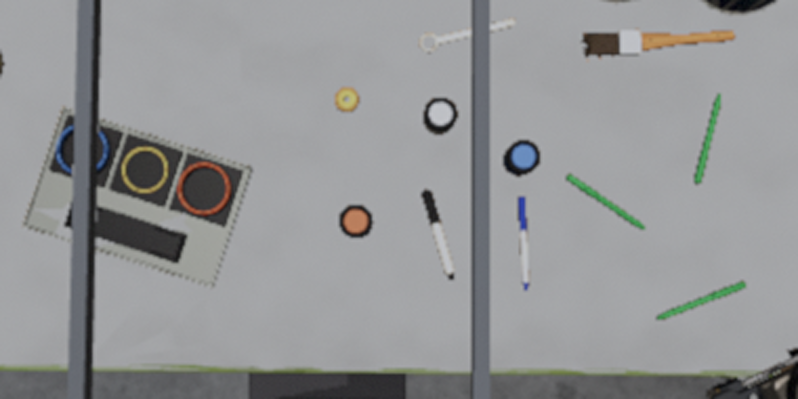

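View pics/side0.png

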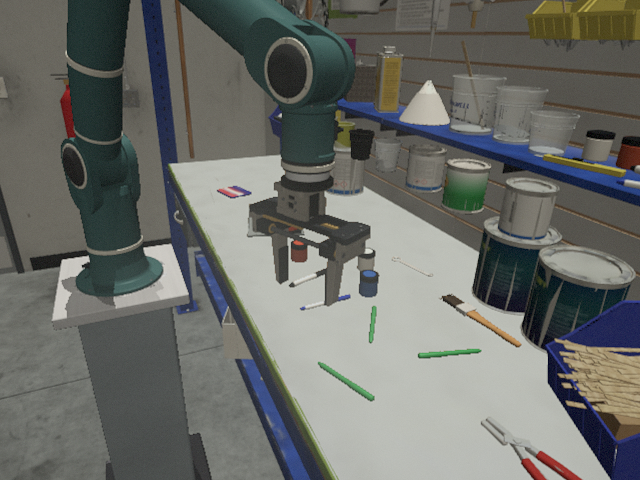

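The top view shows, in full-image pixels (col, row): the tray at left with the blue, brass and orange wells at about (179,211), (209,221) and (237,229), and the pen rest at (200,250). The orange jar is at (309,245), the brass cap (305,187), the white jar (350,194), the blue jar (388,215), the blue marker (389,256) and the black marker (348,251). The green ones are distractors.

```bash
cat > h.py <<'E'
import cv2,numpy as np
from bench import r
from scipy.spatial.transform import Rotation as R
def cam(c,s=None):
    m=r.camera_model(c)
    if c!="wrist": return m["mtx"],np.array(m["position"]),R.from_quat(m["orientation"]).as_matrix()
    s=s or r.observe(); T=np.eye(4);T[:3,:3]=R.from_quat(s["ee_rot"]).as_matrix();T[:3,3]=s["ee_pos"];T=T@m["hand_eye"]
    return m["mtx"],T[:3,3],T[:3,:3]
def px2w(C,uv,z):
    K,p,M=C; uv=np.atleast_2d(uv).astype(float)
    d=(M@np.linalg.inv(K)@np.c_[uv,np.ones(len(uv))].T).T
    return (p+d*((z-p[2])/d[:,2])[:,None])
def w2px(C,X):
    K,p,M=C; q=(K@M.T@(np.atleast_2d(X)-p).T).T; return q[:,:2]/q[:,2:]
COL=dict(orange=((3,110,90),(15,255,255)),brass=((18,90,90),(33,255,255)),blue=((100,110,60),(128,255,255)))
def blobs(img,col,amin=15):
    m=cv2.inRange(cv2.cvtColor(img,cv2.COLOR_BGR2HSV),*[np.array(a) for a in COL[col]])
    n,l,st,c=cv2.connectedComponentsWithStats(m)
    return [(c[i],st[i],l==i) for i in range(1,n) if st[i,4]>=amin]
def plan(x,y,z,yaw=None):
    """yaw: world direction of the tool y (jaw) axis, mod pi. prints tool shift cm (before turn) and turn"""
    s=r.observe();M=R.from_quat(s["ee_rot"]).as_matrix();d=M.T@(np.array([x,y,z])-s["ee_pos"])*100
    t=0
    if yaw is not None:
        cur=np.arctan2(M[1,1],M[0,1]); t=-((yaw-cur+np.pi/2)%np.pi-np.pi/2)
    print("shift cm",np.round(d,2),"turn",round(t,3),"j7",round(s["joints"][6],2),"t",round(s["t"],2))
E
python3 - <<'E'
from h import *
img=cv2.imread("pics/top0.png");C=cam("top")
for col in COL:
    for c,st,m in blobs(img,col):
        print(col,np.round(c),st,"z0",px2w(C,c,0)[0].round(3),"z.056",px2w(C,c,.056)[0].round(3))
p=px2w(C,[[237,229],[209,221],[200,250]],.02);print(p.round(3))
E
```

```text
orange [627.  32.] [615  27  25   9 142] z0 [ 1.143 -1.074  0.   ] z.056 [ 1.114 -1.037  0.056]
orange [450. 157.] [446 156  13   5  19] z0 [ 0.748 -0.521  0.   ] z.056 [ 0.735 -0.505  0.056]
orange [473. 159.] [456 157  34   5  36] z0 [ 0.74 -0.59  0.  ] z.056 [ 0.727 -0.572  0.056]
orange [237. 229.] [224 217  26  26 178] z0 [0.522 0.132 0.   ] z.056 [0.517 0.122 0.056]
orange [309. 245.] [303 239  12  12 113] z0 [ 0.475 -0.088  0.   ] z.056 [ 0.472 -0.09   0.056]
brass [523.  79.] [498  71  50  17 336] z0 [ 0.992 -0.749  0.   ] z.056 [ 0.969 -0.725  0.056]
brass [305. 187.] [300 182  11  11  87] z0 [ 0.652 -0.075  0.   ] z.056 [ 0.642 -0.077  0.056]
brass [208. 220.] [198 210  22  22 153] z0 [0.548 0.219 0.   ] z.056 [0.543 0.205 0.056]
brass [612. 351.] [595 336  26  38 107] z0 [ 0.164 -0.994  0.   ] z.056 [ 0.174 -0.96   0.056]
brass [604. 357.] [592 341  20  28 274] z0 [ 0.146 -0.97   0.   ] z.056 [ 0.156 -0.937  0.056]
brass [595. 372.] [588 369  17   6  26] z0 [ 0.099 -0.943  0.   ] z.056 [ 0.112 -0.911  0.056]
blue [30. 15.] [28 13  5  5 17] z0 [1.196 0.796 0.   ] z.056 [1.1
[... 589 characters left out ...]
e [537. 162.] [528 135  22  43 193] z0 [ 0.733 -0.786  0.   ] z.056 [ 0.72  -0.761  0.056]
blue [612. 175.] [574 145  66  53 203] z0 [ 0.692 -1.012  0.   ] z.056 [ 0.681 -0.977  0.056]
blue [170. 211.] [167 200   8  22  58] z0 [0.577 0.338 0.   ] z.056 [0.57  0.319 0.056]
blue [189. 211.] [186 202   6  19  54] z0 [0.575 0.28  0.   ] z.056 [0.569 0.263 0.056]
blue [389. 214.] [383 208  13  13 124] z0 [ 0.57  -0.332  0.   ] z.056 [ 0.564 -0.325  0.056]
blue [ 93. 240.] [ 73 232  39  18 261] z0 [0.485 0.571 0.   ] z.056 [0.482 0.543 0.056]
blue [388. 241.] [387 234   4  15  42] z0 [ 0.489 -0.329  0.   ] z.056 [ 0.486 -0.322  0.056]
[[0.52  0.127 0.02 ]
 [0.544 0.212 0.02 ]
 [0.457 0.238 0.02 ]]
```

>>> send_rows:
  moves:
    - [2,-1.8,0.2,0]
    - [4,-3.8,0.4,0]
    - [4,-3.8,0.4,0]
    - [4,-3.8,0.4,0]
    - [4,-3.8,0.4,0]
    - [4,-3.8,0.4,0]
    - [4,-3.8,0.4,0]
    - [4,-3.8,0.4,0]
    - [4,-3.8,0.4,0]
    - [3,-2.6,0.2,0]
    - [1.6,-1.4,0.2,0]
    - [0,0,0,-0.1]

```text
t: 2.6
ee_pos: [0.4734, -0.0899, 0.2017]
ee_rot: [0.962, 0.274, 0.0, -0.0]
wrist_force: [0.0, -0.2, -0.7]
gripper_width: 0.995
grip_force: 0.0
```

>>> send_rows:
  moves:
    - [0,0,0,-0.15]
    - [0,0,0,-0.15]
    - [0,0,0,-0.15]
    - [0,0,0,-0.15]
    - [0,0,0,-0.15]
    - [0,0,0,0]
    - [0,0,0,0]

```text
t: 3.48
ee_pos: [0.4728, -0.0922, 0.2017]
ee_rot: [0.797, 0.604, 0.0, 0.0]
wrist_force: [-0.6, -0.0, -0.4]
gripper_width: 1.003
grip_force: 0.0
```

```bash
cat >> h.py <<'E'
def wlook(name,col=None,z=.056):
    s=r.observe();img=r.grab_frame("wrist");cv2.imwrite(f"pics/{name}.png",img);C=cam("wrist",s)
    if col:
        for c,st,m in blobs(img,col,80): print(col,np.round(c),st[4],st[2:4],px2w(C,c,z)[0].round(4))
    return img,C,s
E
python3 - <<'E'
from h import *
img,C,s=wlook("w1","orange")
print(s["ee_pos"],s["wrist_force"]); plan(.472,-.09,.075,-.274)
E
```

```text
orange [299.   2.] 158 [40  6] [0.508  0.0848 0.056 ]
orange [317. 236.] 976 [36 35] [ 0.4718 -0.0912  0.056 ]
[ 0.47276742 -0.09216901  0.20165436] [-0.59157309 -0.03224472 -0.35240948]
shift cm [ 0.18 -0.13 12.66] turn -0.0 j7 -0.28 t 3.52
```

View pics/w1.png

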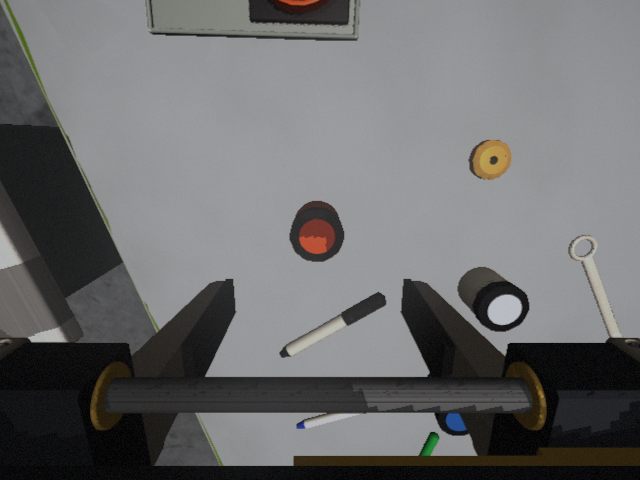

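The wrist view shows the orange dab at (317,236), between the open fingers, and its position agrees with the top camera. I'm descending to grip the lid.

>>> send_rows:
  moves:
    - [0.1,-0.1,2,0]
    - [0,0,3,0]
    - [0,0,3,0]
    - [0,0,3,0]
    - [0,0,2,0]
    - [0,0,1,0]
    - [0,0,0.6,0]
    - [0,0,0,0]
  gripper: 1.0

```text
t: 4.53
ee_pos: [0.4723, -0.0908, 0.0557]
ee_rot: [0.797, 0.605, 0.0, 0.0]
wrist_force: [0.9, -1.2, 0.0]
gripper_width: 1.004
grip_force: 0.0
```

>>> send_rows:
  moves:
    - [0,0,0,0]
    - [0,0,0,0]
    - [0,0,0,0]
    - [0,0,0,0]
    - [0,0,0,0]
    - [0,0,0,0]
    - [0,0,0,0]
    - [0,0,0,0]
  gripper: 0

```text
t: 5.52
ee_pos: [0.4721, -0.0909, 0.0557]
ee_rot: [0.796, 0.605, -0.0, 0.0]
wrist_force: [0.1, 0.1, 2.8]
gripper_width: 0.531
grip_force: 30.0
```

>>> send_rows:
  moves:
    - [0,0,-1,0]
    - [0,0,-3,0]
    - [0,0,-4,0]
    - [0,0,-4,0]
    - [2,-0.3,-2,0]
    - [4,-0.3,-1,0]
    - [4,-0.3,0,0]
    - [1,0,0,0]
    - [0,0,0,0]
    - [0,0,0,0]

```text
t: 6.78
ee_pos: [0.4926, 0.016, 0.2053]
ee_rot: [0.797, 0.604, -0.001, 0.0]
wrist_force: [0.4, -0.1, 0.2]
gripper_width: 0.532
grip_force: 30.0
```

Run:
```python
from h import *
for col in("orange","brass","blue"):
    img,C,s=wlook("w2",col,.030 if col!="brass" else .016)
print(s["ee_pos"],s["gripper_width"])
for n in("well_orange","well_brass","well_blue","pen_rest"):
    for d in r.landmark_of("wrist",n)[:2]:
        p=d["position"];print(n,d["conf"],np.round(p),px2w(C,[p[1],p[0]],.006)[0].round(4))
```

```text
orange [312. 100.] 1356 [85 91] [0.5187 0.1291 0.03  ]
orange [318. 321.] 3097 [65 60] [ 0.4655 -0.0807  0.03  ]
brass [316.  18.] 523 [74 32] [0.5399 0.1923 0.016 ]
brass [484. 265.] 817 [35 32] [ 0.6486 -0.0722  0.016 ]
brass [443. 401.] 201 [ 9 49] [ 0.5783 -0.2325  0.016 ]
brass [191. 405.] 128 [ 6 35] [ 0.2864 -0.1563  0.016 ]
[0.49269197 0.01614319 0.20537646] 0.5316759272959355
well_orange 0.56 [105. 317.] [0.523  0.1261 0.006 ]
```

View pics/w2.png

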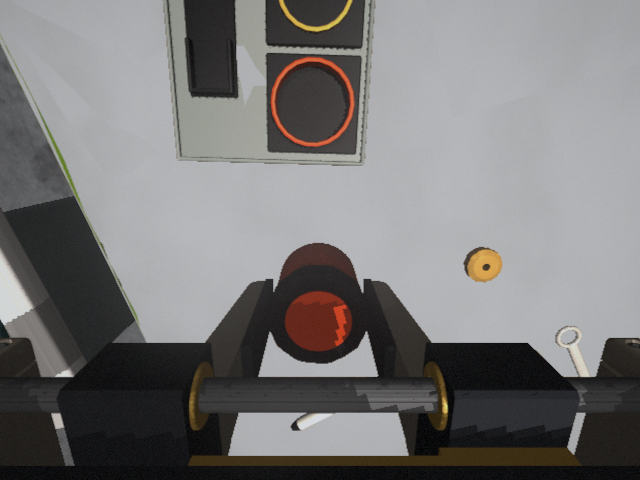

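The orange well ring is at (312,102), and part of the brass ring shows above it. The jar is held upright. I'll fit circles to the rings.

```bash
cat >> h.py <<'E'
from scipy.optimize import least_squares
def ring(C,blob,z,rad):
    cs,_=cv2.findContours(blob.astype(np.uint8),cv2.RETR_EXTERNAL,cv2.CHAIN_APPROX_NONE)
    p=max(cs,key=len)[:,0]; h=cv2.convexHull(p)[:,0]; h=h[(h[:,1]>1)&(h[:,1]<478)]
    w=px2w(C,h,z)[:,:2]
    f=least_squares(lambda q:np.hypot(*(w-q).T)-rad,w.mean(0),loss="soft_l1",f_scale=.001)
    return f.x,np.std(f.fun)
E
python3 - <<'E'
from h import *
img=cv2.imread("pics/w2.png");C=cam("wrist")
b=max((b for b in blobs(img,"orange",500) if b[0][1]<200),key=lambda b:b[1][4]);o=ring(C,b[2],.030,.037);print(o)
b=[b for b in blobs(img,"brass",300) if b[0][1]<60][0];br=ring(C,b[2],.016,.033);print(br)
d=br[0]-o[0];print(np.hypot(*d),np.arctan2(d[1],d[0]))
T=cam("top");t=cv2.imread("pics/top0.png")
for c,z,rad in(("orange",.03,.037),("brass",.016,.033)):
    for b in blobs(t,c,100):
        if 190<b[0][0]<250 and 205<b[0][1]<235: print(c,ring(T,b[2],z,rad))
# tray edge angle
L=px2w(C,[[178,159],[363,164]],.010);print(L);e=L[1]-L[0];print(np.arctan2(e[1],e[0]))
plan(*o[0],.2,-.274)
E
```

```text
(array([0.51857932, 0.12789085]), np.float64(0.0001049891134973313))
(array([0.54608004, 0.21580277]), np.float64(0.00010208670129387772))
0.09211294535212904 1.2676187705962851
orange (array([0.5187935 , 0.12699593]), np.float64(0.0004149829013082453))
brass (array([0.54655898, 0.21504703]), np.float64(0.00033826450154070183))
[[0.37911827 0.11625246 0.01      ]
 [0.55151811 0.06311812 0.01      ]]
-0.2989664240893353
shift cm [11.36 -0.51  0.55] turn 0.001 j7 -0.53 t 7.12
```

>>> send_rows:
  moves:
    - [2.3,-0.2,0,0]
    - [3,-0.1,0,0]
    - [3,-0.1,0,0]
    - [2,-0.1,0,0]
    - [1,0,0,0.03]
    - [0,0,2,0]
    - [0,0,3,0]
    - [0,0,3,0]
    - [0,0,2,0]
    - [0,0,1,0]
    - [0,0,0,0]
    - [0,0,0,0]

```text
t: 8.62
ee_pos: [0.5191, 0.128, 0.0964]
ee_rot: [0.805, 0.593, 0.001, 0.0]
wrist_force: [-0.1, -0.5, -0.1]
gripper_width: 0.531
grip_force: 30.0
```

Run:
```python
from h import *
plan(.5187,.1277,.0682,-.303)
img,C,s=wlook("w3")
```

```text
shift cm [-0.04 -0.03  2.82] turn 0.001 j7 -0.89 t 8.62
```

View pics/w3.png

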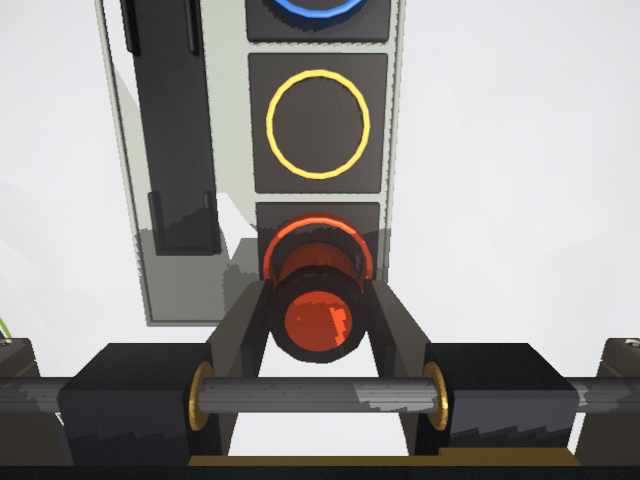

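The jar is centred over the orange ring (318,250), and the brass ring is at (318,125). Lowering now.

>>> send_rows:
  moves:
    - [0,0,1,0]
    - [0,0,1,0]
    - [0,0,0.4,0]
    - [0,0,0.2,0]
    - [0,0,0.1,0]
    - [0,0,0,0]
    - [0,0,0,0]

```text
t: 9.55
ee_pos: [0.5186, 0.1278, 0.0687]
ee_rot: [0.805, 0.593, 0.0, 0.0]
wrist_force: [-0.1, 0.2, -0.5]
gripper_width: 0.531
grip_force: 30.0
```

>>> send_rows:
  moves:
    - [0,0,0.1,0]
    - [0,0,0,0]

```text
t: 9.8
ee_pos: [0.5186, 0.1278, 0.0677]
ee_rot: [0.805, 0.593, 0.0, 0.0]
wrist_force: [-1.2, 0.2, 0.1]
gripper_width: 0.53
grip_force: 30.0
```

>>> send_rows:
  moves:
    - [0,0,0.05,0]
    - [0,0,0,0]

```text
t: 10.05
ee_pos: [0.5186, 0.1278, 0.0676]
ee_rot: [0.805, 0.593, 0.0, 0.0]
wrist_force: [-0.5, 0.3, 5.3]
gripper_width: 0.533
grip_force: 30.0
```

>>> send_rows:
  moves:
    - [0,0,0,0]
    - [0,0,0,0]
    - [0,0,0,0]
    - [0,0,-2,0]
    - [0,0,-4,0]
    - [0,0,-4,0]
    - [0,0,-3,0]
  gripper: 0.85

```text
t: 10.92
ee_pos: [0.5187, 0.1279, 0.1987]
ee_rot: [0.805, 0.593, 0.001, 0.0]
wrist_force: [0.3, 0.3, 0.7]
gripper_width: 0.848
grip_force: 0.0
```

>>> send_rows:
  moves:
    - [-2,0.8,0,0]
    - [-4,1.7,0,0]
    - [-5,2.1,0,0]
    - [-5,2.1,0,0]
    - [-5,2.1,0,0]
    - [-5,2.1,0,0]
    - [-5,2.1,0,0]
    - [-5,2.1,0,0]
    - [-4,1.7,0,0]
    - [-1.9,1.1,0,0]
    - [0,0,0,0]
    - [0,0,0,0]
  gripper: 1

```text
t: 12.42
ee_pos: [0.5648, -0.3238, 0.1969]
ee_rot: [0.805, 0.593, 0.0, -0.001]
wrist_force: [0.9, -0.4, 0.2]
gripper_width: 1.001
grip_force: 0.0
```

Run:
```python
from h import *
img,C,s=wlook("w4","blue")
img,C,s=wlook("w4","brass",.016)
plan(.564,-.325,.056,-.303)
for b in blobs(img,"blue",300): print(ring(C,b[2],.056,.016))
```

```text
blue [317. 240.] 989 [37 35] [ 0.5635 -0.3248  0.056 ]
blue [247. 252.] 406 [45 23] [ 0.5009 -0.3169  0.056 ]
brass [542. 415.] 84 [ 8 22] [ 0.7502 -0.6189  0.016 ]
shift cm [-0.17 -0.05 14.12] turn 0.003 j7 0.01 t 12.53
(array([ 0.56347447, -0.32506549]), np.float64(0.00015044824773960316))
(array([ 0.50138399, -0.31745341]), np.float64(0.0018630704991625118))
```

View pics/w4.png

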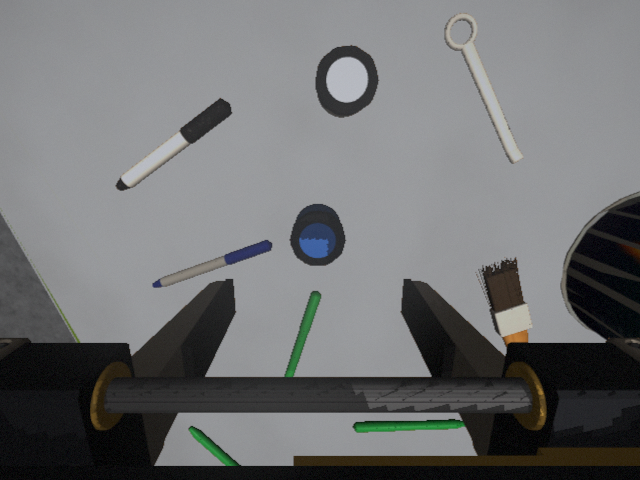

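The blue jar's dab is at (317,240), centred between the fingers. The blue marker runs from (155,284) to (271,244). Picking the jar now.

>>> send_rows:
  moves:
    - [-0.15,-0.1,2,0]
    - [0,0,3,0]
    - [0,0,3,0]
    - [0,0,3,0]
    - [0,0,2,0]
    - [0,0,1,0]
    - [0,0,0.1,0]
    - [0,0,0,0]

```text
t: 13.52
ee_pos: [0.564, -0.3269, 0.057]
ee_rot: [0.805, 0.593, 0.0, 0.001]
wrist_force: [-0.1, 0.9, -0.7]
gripper_width: 0.997
grip_force: 0.0
```

>>> send_rows:
  moves:
    - [0,0,0,0]
    - [0,0,0,0]
    - [0,0,0,0]
    - [0,0,0,0]
    - [0,0,0,0]
    - [0,0,0,0]
    - [0,0,0,0]
    - [0,0,0,0]
  gripper: 0

```text
t: 14.52
ee_pos: [0.5633, -0.3267, 0.0561]
ee_rot: [0.805, 0.593, -0.0, 0.0]
wrist_force: [-0.7, 0.7, 0.4]
gripper_width: 0.532
grip_force: 30.0
```

Run:
```python
from h import *
plan(.5738,.3035,.2,-.303)
# marker estimate from w4 (pose then)
import copy
s=r.observe(); s=dict(s); s["ee_pos"]=np.array([.5648,-.3238,.1969]); s["ee_rot"]=np.array([.805,.593,0,-.001])/np.hypot(.805,.593)
C=cam("wrist",s);e=px2w(C,[[155,284],[271,244]],.006);d=e[1]-e[0];print(e,np.hypot(*d[:2]),np.arctan2(d[1],d[0]),e.mean(0))
```

```text
shift cm [ 60.47 -17.75 -14.39] turn 0.001 j7 -0.05 t 14.53
[[ 0.37854119 -0.33400243  0.006     ]
 [ 0.51224393 -0.32851428  0.006     ]] 0.133815330807707 0.04102435237967726 [ 0.44539256 -0.33125836  0.006     ]
```

>>> send_rows:
  moves:
    - [0,0,-1,0]
    - [0,0,-3,0]
    - [0,0,-4,0]
    - [1,-0.3,-4,0]
    - [3,-0.9,-3,0]
    - [5,-1.5,0,0]
    - [5.5,-1.6,0,0]
    - [5.5,-1.6,0,0]
    - [5.5,-1.6,0,0]
    - [5.5,-1.6,0,0]
    - [5.5,-1.6,0,0]
    - [5.5,-1.6,0,0]

```text
t: 16.02
ee_pos: [0.5707, 0.1126, 0.2068]
ee_rot: [0.805, 0.593, 0.0, 0.0]
wrist_force: [0.5, 0.3, -1.4]
gripper_width: 0.53
grip_force: 30.0
```

>>> send_rows:
  moves:
    - [5.5,-1.6,0,0]
    - [4,-1.2,0,0]
    - [2,-0.5,0,0]
    - [0,0,0,0]
    - [0,0,0,0]

```text
t: 16.65
ee_pos: [0.5741, 0.228, 0.2059]
ee_rot: [0.806, 0.592, -0.001, 0.001]
wrist_force: [0.1, 0.5, -1.2]
gripper_width: 0.53
grip_force: 30.0
```

Run:
```python
from h import *
img,C,s=wlook("w5")
plan(.5738,.3035,.2,-.303)
for b in blobs(img,"blue",300): print(b[0],b[1][4],ring(C,b[2],.03,.037))
```

```text
shift cm [ 7.21 -2.3   0.58] turn -0.002 j7 -0.96 t 16.7
[291.20902613 153.84402217] 1263 (array([0.57337794, 0.30241942]), np.float64(0.00010167260896263719))
[304.81321839 255.92816092] 348 (array([0.55768212, 0.17556617]), np.float64(0.005675575071118662))
[317.4691358  315.81296296] 3240 (array([0.54511031, 0.13592311]), np.float64(0.0003299889799192726))
```

View pics/w5.png

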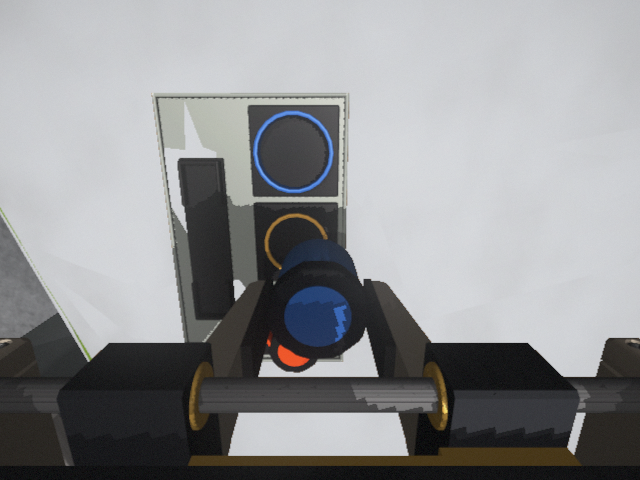

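The blue ring is at (293,152). The jar is held upright, and the orange jar sits in its well. Moving over the blue ring and lowering.

>>> send_rows:
  moves:
    - [2,-0.7,0,0]
    - [3,-0.9,0,0]
    - [2,-0.6,0,0]
    - [0,0,0,0]
    - [0,0,3,0]
    - [0,0,4,0]
    - [0,0,3,0]
    - [0,0,2,0]
    - [0,0,1,0]
    - [0,0,0.4,0]
    - [0,0,0,0]
    - [0,0,0,0]

```text
t: 18.2
ee_pos: [0.5739, 0.3043, 0.0731]
ee_rot: [0.805, 0.593, 0.001, 0.0]
wrist_force: [-0.5, -0.2, -1.1]
gripper_width: 0.53
grip_force: 30.0
```

>>> send_rows:
  moves:
    - [0,0,0.15,0]
    - [0,0,0.05,0]
    - [0,0,0,0]

```text
t: 18.58
ee_pos: [0.5734, 0.3038, 0.0701]
ee_rot: [0.805, 0.593, -0.0, 0.0]
wrist_force: [-0.3, 0.5, -1.1]
gripper_width: 0.532
grip_force: 30.0
```

>>> send_rows:
  moves:
    - [-0.2,0,0.1,0]
    - [0,0,0.05,0]
    - [0,0,0.05,0]
    - [0,0,0,0]

```text
t: 19.08
ee_pos: [0.5728, 0.3019, 0.0681]
ee_rot: [0.805, 0.593, -0.0, 0.0]
wrist_force: [-0.2, -1.5, 0.3]
gripper_width: 0.531
grip_force: 30.0
```

>>> send_rows:
  moves:
    - [0,0,0.05,0]
    - [0,0,0,0]

```text
t: 19.32
ee_pos: [0.5728, 0.302, 0.0681]
ee_rot: [0.805, 0.593, 0.0, 0.0]
wrist_force: [-1.5, -0.8, 6.4]
gripper_width: 0.53
grip_force: 30.0
```

>>> send_rows:
  moves:
    - [0,0,0,0]
    - [0,0,0,0]
    - [0,0,0,0]
    - [0,0,-2,0]
    - [0,0,-4,0]
    - [0,0,-4,0]
    - [0,0,-3,0]
  gripper: 0.85

```text
t: 20.2
ee_pos: [0.5733, 0.3026, 0.2011]
ee_rot: [0.805, 0.593, 0.002, 0.0]
wrist_force: [0.6, 0.2, -1.1]
gripper_width: 0.849
grip_force: 0.0
```

>>> send_rows:
  moves:
    - [-2,1,0,0]
    - [-4,2.2,0,0]
    - [-5,2.7,0,0]
    - [-5,2.7,0,0]
    - [-5,2.7,0,0]
    - [-5,2.7,0,0]
    - [-4,2.2,0,0]
    - [-2.5,1.5,0,0]
    - [-1.2,0.8,0,0]
    - [0,0,0,0]
    - [0,0,0,0]
  gripper: 0.8

```text
t: 21.58
ee_pos: [0.6488, -0.0729, 0.1975]
ee_rot: [0.805, 0.594, 0.0, -0.001]
wrist_force: [0.0, 0.3, -0.7]
gripper_width: 0.8
grip_force: 0.0
```

Run:
```python
from h import *
img,C,s=wlook("w6","brass",.016)
for b in blobs(img,"brass",300): print(b[0],ring(C,b[2],.014,.019)); plan(*ring(C,b[2],.014,.019)[0],.032,-.303)
```

```text
brass [500. 408.] 171 [ 7 43] [ 0.7884 -0.3441  0.016 ]
```

View pics/w6.png

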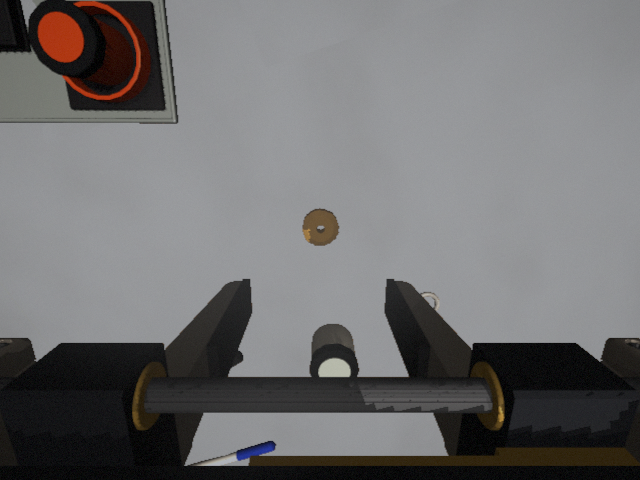

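The cap is at (320,227), in the gripper's shadow. The white jar is at (335,355), well behind the fingers.

Run:
```python
from h import *
img=cv2.imread("pics/w6.png");C=cam("wrist")
h=cv2.cvtColor(img,cv2.COLOR_BGR2HSV)[190:265,280:360]
m=np.zeros(img.shape[:2],bool);m[190:265,280:360]=h[...,1]>80
n,l,st,c=cv2.connectedComponentsWithStats(m.astype(np.uint8));i=1+st[1:,4].argmax();print(st[i],c[i])
for z in(.008,.014): q=ring(C,l==i,z,.019);print(q)
plan(*ring(C,l==i,.014,.019)[0],.032,-.303)
```

```text
[303 209  36  36 958] [319.98121086 226.84655532]
(array([ 0.65010332, -0.07502353]), np.float64(0.00045834948217057613))
(array([ 0.65047233, -0.07351508]), np.float64(0.0004660150495183629))
shift cm [-0.04  0.19 16.56] turn 0.004 j7 -0.44 t 21.62
```

>>> send_rows:
  moves:
    - [-0.1,0.2,2,0]
    - [0,0,3,0]
    - [0,0,3,0]
    - [0,0,3,0]
    - [0,0,3,0]
    - [0,0,1.5,0]
    - [0,0,0.8,0]
    - [0,0,0.2,0]
    - [0,0,0,0]
    - [0,0,0,0]

```text
t: 22.88
ee_pos: [0.6513, -0.0764, 0.0335]
ee_rot: [0.805, 0.593, 0.001, 0.001]
wrist_force: [0.1, 0.3, -0.0]
gripper_width: 0.796
grip_force: 0.0
```

>>> send_rows:
  moves:
    - [0,0,0,0]
    - [0,0,0,0]
    - [0,0,0,0]
    - [0,0,0,0]
    - [0,0,0,0]
    - [0,0,0,0]
    - [0,0,0,0]
    - [0,0,0,0]
  gripper: 0

```text
t: 23.88
ee_pos: [0.6508, -0.0764, 0.0326]
ee_rot: [0.805, 0.593, -0.0, 0.0]
wrist_force: [0.1, 0.4, 0.1]
gripper_width: 0.394
grip_force: 30.0
```

>>> send_rows:
  moves:
    - [0,0,-1,0]
    - [0,0,-3,0]
    - [0,0,-4,0]
    - [0,0,-4,0]
    - [2,-1.5,-3,0]
    - [4,-3,0,0]
    - [4.5,-3.4,0,0]
    - [4.5,-3.4,0,0]
    - [4.5,-3.4,0,0]
    - [3,-2.4,0,0]
    - [0,0,0,0]
    - [0,0,0,0]

```text
t: 25.38
ee_pos: [0.5549, 0.1885, 0.1829]
ee_rot: [0.806, 0.592, 0.0, 0.001]
wrist_force: [-0.4, -0.7, 0.1]
gripper_width: 0.4
grip_force: 30.0
```

Run:
```python
from h import *
img,C,s=wlook("w7","brass",.016)
plan(.5463,.2155,.0446,-.303);print(s["gripper_width"])
```

```text
brass [300. 204.] 930 [71 70] [0.5467 0.2182 0.016 ]
brass [317. 294.] 2362 [67 63] [0.5343 0.1263 0.016 ]
brass [416. 401.] 274 [ 9 59] [ 0.6006 -0.0306  0.016 ]
brass [220. 404.] 217 [ 7 52] [0.3904 0.0301 0.016 ]
shift cm [ 2.39 -1.69 13.81] turn -0.001 j7 -0.92 t 25.43
0.4002207075028472
```

View pics/w7.png

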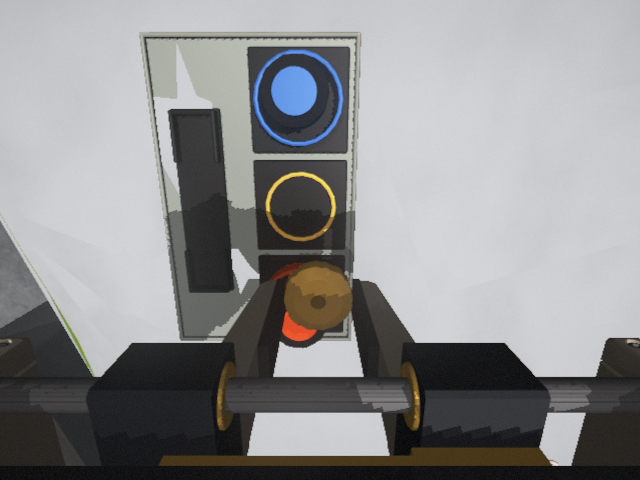

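The brass ring is at (301,207). The cap is held flat, and the blue jar stands in its well at (297,97).

>>> send_rows:
  moves:
    - [1.2,-0.9,0,0]
    - [1,-0.8,0,0]
    - [0,0,0,0]
    - [0,0,2,0]
    - [0,0,3,0]
    - [0,0,3,0]
    - [0,0,3,0]
    - [0,0,1.5,0]
    - [0,0,0.6,0]
    - [0,0,0,0]
    - [0,0,0,0]

```text
t: 26.8
ee_pos: [0.5454, 0.2157, 0.0525]
ee_rot: [0.805, 0.593, 0.001, 0.0]
wrist_force: [0.2, 0.5, -0.1]
gripper_width: 0.398
grip_force: 30.0
```

Run:
```python
from h import *
plan(.5463,.2145,.0446,-.303)
```

```text
shift cm [-0.09  0.12  0.79] turn 0.001 j7 -1.06 t 26.8
```

>>> send_rows:
  moves:
    - [-0.1,0.1,0.3,0]
    - [0,0,0.2,0]
    - [0,0,0.1,0]
    - [0,0,0.1,0]
    - [0,0,0.05,0]
    - [0,0,0,0]
    - [0,0,0,0]

```text
t: 27.68
ee_pos: [0.5454, 0.2142, 0.0445]
ee_rot: [0.805, 0.593, -0.0, 0.0]
wrist_force: [-1.2, -1.5, 5.5]
gripper_width: 0.396
grip_force: 30.0
```

>>> send_rows:
  moves:
    - [0,0,0,0]
    - [0,0,0,0]
    - [0,0,0,0]
    - [0,0,-1,0]
    - [0,0,-3,0]
    - [0,0,-4,0]
    - [0,0,-4,0]
    - [0,0,-3,0]
    - [-2,0.2,0,0]
    - [-4,0.5,0,0]
    - [-5,0.6,0,0]
    - [-5,0.6,0,0]
  gripper: 0.62

```text
t: 29.18
ee_pos: [0.5144, 0.0531, 0.193]
ee_rot: [0.806, 0.592, -0.001, -0.0]
wrist_force: [1.5, -0.1, -0.4]
gripper_width: 0.62
grip_force: 0.0
```

>>> send_rows:
  moves:
    - [-5,0.6,0,0]
    - [-5,0.6,0,0]
    - [-5,0.6,0,0]
    - [-5,0.6,0,0]
    - [-5,0.6,0,0]
    - [-5,0.6,0,0]
    - [-4,0.5,0,0]
    - [-3,0.4,0,0]
    - [-2,0.4,0,0]
    - [0,0,0,0.15]
    - [0,0,0,0.175]
    - [0,0,0,0.175]

```text
t: 30.68
ee_pos: [0.4461, -0.3308, 0.1934]
ee_rot: [0.928, 0.372, -0.0, -0.001]
wrist_force: [-0.5, 0.3, 0.0]
gripper_width: 0.618
grip_force: 0.0
```

>>> send_rows:
  moves:
    - [0,0,0,0.175]
    - [0,0,0,0.175]
    - [0,0,0,0.175]
    - [0,0,0,0.175]
    - [0,0,0,0.03]
    - [0,0,0,0]
    - [0,0,0,0]

```text
t: 31.55
ee_pos: [0.4466, -0.3311, 0.1939]
ee_rot: [1.0, 0.02, -0.0, -0.0]
wrist_force: [-0.6, -0.0, 0.4]
gripper_width: 0.62
grip_force: 0.0
```

Run:
```python
from h import *
img,C,s=wlook("w8","blue",.006)
plan(.445,-.331,.028,-1.53)
```

```text
blue [319. 184.] 573 [12 53] [ 0.4874 -0.3296  0.006 ]
shift cm [-0.16 -0.02 16.6 ] turn -0.001 j7 -0.99 t 31.6
```

View pics/w8.png

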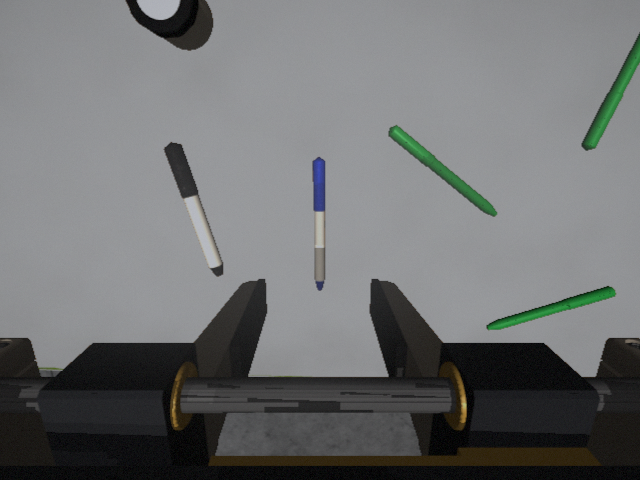

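The blue marker lies centred, from (319,157) to (320,290), and parallel to the fingers.

Run:
```python
from h import *
C=cam("wrist")
e=px2w(C,[[319,156],[320.3,291]],.006);d=e[0]-e[1];print(e,np.hypot(*d[:2]),np.arctan2(d[1],d[0]),e.mean(0));m=e.mean(0)
plan(m[0],m[1],.028,np.arctan2(d[1],d[0])-np.pi/2)
```

```text
[[ 0.5140202  -0.32874613  0.006     ]
 [ 0.37427728 -0.33590431  0.006     ]] 0.13992613523381103 0.05117919810351068 [ 0.44414874 -0.33232522  0.006     ]
shift cm [-0.25  0.11 16.6 ] turn -0.011 j7 -0.99 t 31.6
```

>>> send_rows:
  moves:
    - [-0.25,0.1,2,-0.01]
    - [0,0,3,0]
    - [0,0,3,0]
    - [0,0,3,0]
    - [0,0,3,0]
    - [0,0,1.5,0]
    - [0,0,0.8,0]
    - [0,0,0.2,0]
    - [0,0,0,0]
    - [0,0,0,0]

```text
t: 32.85
ee_pos: [0.4447, -0.3326, 0.0299]
ee_rot: [1.0, 0.024, 0.001, 0.0]
wrist_force: [0.9, 0.4, -0.8]
gripper_width: 0.619
grip_force: 0.0
```

>>> send_rows:
  moves:
    - [0,0,0,0]
    - [0,0,0,0]
    - [0,0,0,0]
    - [0,0,0,0]
    - [0,0,0,0]
    - [0,0,0,0]
    - [0,0,0,0]
    - [0,0,0,0]
    - [0,0,0,0]
    - [0,0,0,0]
  gripper: 0

```text
t: 34.1
ee_pos: [0.4442, -0.3322, 0.0291]
ee_rot: [1.0, 0.024, -0.0, -0.0]
wrist_force: [-0.4, 0.4, -0.5]
gripper_width: 0.126
grip_force: 30.0
```

>>> send_rows:
  moves:
    - [0,0,-1,0]
    - [0,0,-3,0]
    - [0,0,-4,0]
    - [0,0,-4,0]
    - [0,0,-4,-0.1]
    - [0,0,-1,-0.17]
    - [0,0,0,-0.17]
    - [0,0,0,-0.17]
    - [0,0,0,-0.17]
    - [0,0,0,-0.17]
    - [0,0,0,-0.17]
    - [0,0,0,-0.1]

```text
t: 35.6
ee_pos: [0.4441, -0.3323, 0.1998]
ee_rot: [0.804, 0.594, -0.0, 0.0]
wrist_force: [0.0, 0.8, 0.3]
gripper_width: 0.13
grip_force: 30.0
```

>>> send_rows:
  moves:
    - [2,-0.6,0,0]
    - [4,-1.2,0,0]
    - [5,-1.4,0,0]
    - [5,-1.4,0,0]
    - [5,-1.4,0,0]
    - [5,-1.4,0,0]
    - [5,-1.4,0,0]
    - [5,-1.4,0,0]
    - [4,-1.1,0,0]
    - [3,-0.9,0,0]
    - [0,0,0,0]
    - [0,0,0,0]

```text
t: 37.1
ee_pos: [0.4551, 0.1142, 0.1991]
ee_rot: [0.806, 0.592, -0.0, 0.0]
wrist_force: [-0.4, -0.3, -0.5]
gripper_width: 0.13
grip_force: 30.0
```

Run:
```python
from h import *
img,C,s=wlook("w9")
plan(.4585,.2429,.0405,-.303);print(s["gripper_width"],s["ee_pos"])
X=np.array([.4585,.2429,.02]);print(w2px(C,X))
```

```text
shift cm [12.44 -3.55 15.84] turn -0.001 j7 -0.8 t 37.15
0.12981874075774535 [0.45505602 0.11424121 0.19912958]
[[277.9786227   90.62921627]]
```

View pics/w9.png

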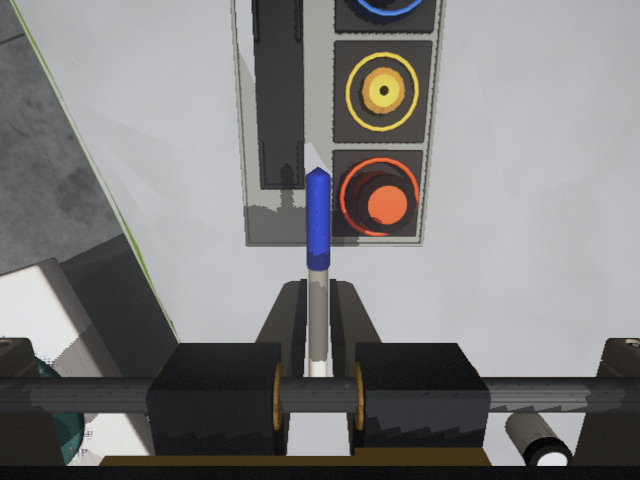

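The marker is held straight. The cap sits in its well at (383,90) and the pen rest is centred at about column 280, as predicted.

>>> send_rows:
  moves:
    - [3,-0.9,0,0]
    - [4,-1.2,0,0]
    - [3.4,-0.9,0,0]
    - [2,-0.55,0,0]
    - [0,0,2,0]
    - [0,0,3,0]
    - [0,0,3,0]
    - [0,0,3,0]
    - [0,0,1.5,0]
    - [0,0,0,0]
    - [0,0,0,0]

```text
t: 38.52
ee_pos: [0.4594, 0.2437, 0.075]
ee_rot: [0.806, 0.592, 0.001, 0.0]
wrist_force: [-0.5, -0.4, 0.1]
gripper_width: 0.129
grip_force: 30.0
```

Run:
```python
from h import *
plan(.4585,.2429,.0395,-.303)
img,C,s=wlook("w10")
```

```text
shift cm [-0.11 -0.07  3.55] turn 0.0 j7 -1.22 t 38.52
```

View pics/w10.png

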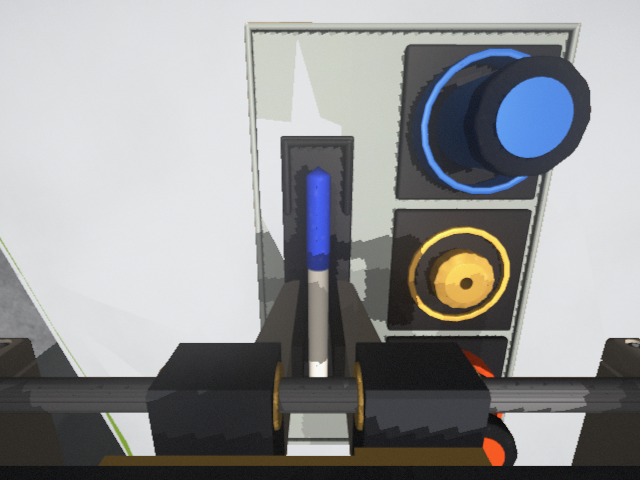

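The marker is aligned within the pen rest, whose far end is at row 137–143. I'll check where that end is before lowering.

Run:
```python
from h import *
C=cam("wrist");c=np.array([.4585,.2429]);u=np.array([np.cos(1.268),np.sin(1.268)]);v=np.array([u[1],-u[0]])
for q in([317,138],[285,139],[353,139]):
    w=px2w(C,q,.020)[0,:2]-c;print(w@u,w@v)
```

```text
0.08469886930780593 0.00012530217842906228
0.08415081326818791 -0.017882965817178235
0.08417210326548076 0.020391007958006625
```

>>> send_rows:
  moves:
    - [-0.1,-0.1,1,0]
    - [0,0,1,0]
    - [0,0,0.8,0]
    - [0,0,0.3,0]
    - [0,0,0.2,0]
    - [0,0,0.1,0]
    - [0,0,0,0]
    - [0,0,0,0]

```text
t: 39.58
ee_pos: [0.4576, 0.2429, 0.0402]
ee_rot: [0.805, 0.593, 0.0, 0.0]
wrist_force: [0.1, 0.1, -1.0]
gripper_width: 0.131
grip_force: 30.0
```

>>> send_rows:
  moves:
    - [-0.15,0.05,0.05,0]
    - [0,0,0.05,0]
    - [0,0,0,0]

```text
t: 39.95
ee_pos: [0.4575, 0.2412, 0.0391]
ee_rot: [0.805, 0.593, 0.0, 0.0]
wrist_force: [-0.1, -1.2, -1.2]
gripper_width: 0.13
grip_force: 30.0
```

>>> send_rows:
  moves:
    - [0,0,0.05,0]
    - [0,0,0,0]

```text
t: 40.2
ee_pos: [0.4575, 0.2412, 0.039]
ee_rot: [0.805, 0.593, -0.0, 0.0]
wrist_force: [-1.3, -0.6, 5.8]
gripper_width: 0.124
grip_force: 30.0
```

>>> send_rows:
  moves:
    - [0,0,0,0]
    - [0,0,0,0]
    - [0,0,0,0]
    - [0,0,-1,0]
    - [0,0,-2,0]
    - [0,0,-4,0]
    - [0,0,-4,0]
    - [0,0,-4,0]
    - [0,0,-4,0]
    - [-3,0,0,0]
    - [-5,0,0,0]
    - [-5,0,0,0]
  gripper: 0.38

```text
t: 41.7
ee_pos: [0.4182, 0.1161, 0.2291]
ee_rot: [0.805, 0.593, 0.0, 0.0]
wrist_force: [0.8, 0.1, 0.1]
gripper_width: 0.381
grip_force: 0.0
```

>>> send_rows:
  moves:
    - [-2,0,0,0]
    - [0,0,0,0]
    - [0,0,0,0]

```text
t: 42.08
ee_pos: [0.4133, 0.0991, 0.2291]
ee_rot: [0.805, 0.593, 0.001, 0.0]
wrist_force: [0.5, 1.0, -0.2]
gripper_width: 0.382
grip_force: 0.0
```

Run:
```python
from h import *
img,C,s=wlook("w11");print(s["ee_pos"])
```

```text
[0.41325587 0.09912704 0.22906238]
```

View pics/w11.png

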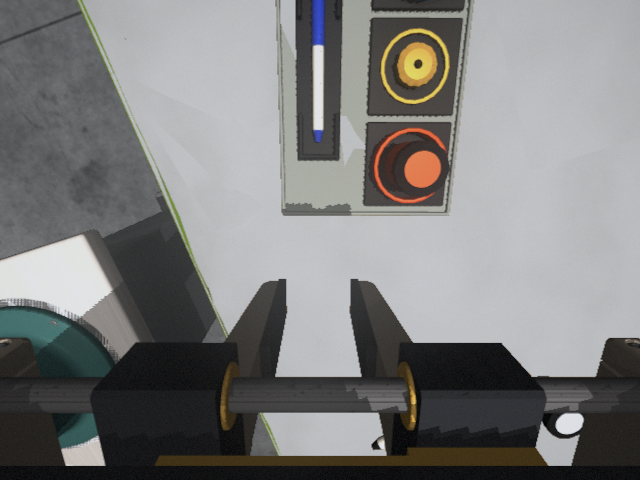

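The marker lies flat in the rest, with its near end at (318,138) inside the end wall at about (318,157). The cap at (417,64) and the orange jar at (420,168) are seated, and the blue jar was seen in place earlier. The gripper is clear, so I'm handing in.

```bash
python3 -c "
from bench import r
print(r.finish_job())"
```

```text
the job is handed in; nothing more can be done
None
```

I handed the job in at about 42 s. The orange-red jar, blue jar, air cap and blue-capped marker were set down in that order, each in its own place on the tray, and I did not touch the white jar or the black-capped marker.

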